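# Clear the cool box and lift off its locking port cap

### The arm

A 7-joint arm with a two-finger parallel gripper is mounted at the origin on the work surface. World frame = base frame: x ahead of the robot, y to its left, z up, the work surface at z = 0. Lengths are in m, angles in degrees, forces in N, time in s.
With the tool pointing down it reaches from about 0.35 to 0.775 m from the base axis. Payload 3.1 kg.
Tool frame: the origin (TCP) lies on the centre line of the jaws, within the pads' length; the fingertips stand 17 mm ahead of it and the grasp point (between the pads) lies 2 mm behind it (robot.tip_reach is the distance from the TCP to the fingertips, in m); z points along the fingers, y is the line along which they close (so a half turn about z gives the same grasp; the last joint's range is limited). The gripper opens to 85 mm and grips with 20 to 120 N. Pads are 22 mm wide; open, the fingers measure 114 mm over their backs; the gripper's body (76 mm by 85 mm) begins 54 mm behind the grasp point. The pads swing forward as they close: fully open they stand 13 mm farther back than shut.
Start: joints at [-66.503, 17.813, 0.802, 86.603, -0.252, 75.585, -1.558], TCP at [0.24, 0.495, 0.248] pointing down, gripper open.
Joint ranges: [-154.91, 154.91], [-16.99, 109.72], [-72.82, 74.43], [7.12, 147.25], [-82.49, 262.49], [11.32, 116.49], [-174.64, 174.64]. Speed limits (degrees/s): [159.86, 159.86, 180, 180, 180, 180, 180].

### API

Orientations are given as [roll, pitch, yaw] about the fixed x, y, z axes, in that order (R = Rz(yaw) Ry(pitch) Rx(roll)).
In Python, from station import robot, fingers, vision, workorder, recognise gives the robot as it stands. Calls block until the motion is done:
- robot.move_to(position, orientation): joint-space move of the TCP to a pose.
- robot.line_to(position, orientation=None, velocity=0.15, f_stop=None): straight line of the TCP; orientation=None keeps the orientation; velocity is the mean speed in m/s. With f_stop (N) it stops when the force on the tool has changed by that much, and returns True; else False.
- robot.move_j(angles): joint-space move.
- fingers.gripper_to(opening, force=None): opening from 0.0 (shut) to 1.0 (fully open); force is the grip in N (None keeps the last); returns when the fingers have stopped.
- robot.pause(seconds).
- robot.inverse_kinematics(position, orientation): joint angles nearest the present ones, or None.
- vision.grab_frame(name): name is "scene" or "top" or "wrist"; returns the picture (400x640x3 uint8, red, green, blue); there is no depth.
- vision.calibration(name): a dict with "mtx" (3x3 intrinsics, pixels), "extrinsics" (4x4, takes a point from world to camera coordinates); the wrist camera has in their place "T_tool_cam" (4x4, takes a point from camera to tool coordinates, whose origin is the TCP and whose axes are the flange's). Camera axes: x right, y up, looking along -z (the intrinsics and any distortion apply to the point x, -y, -z); pixel columns grow to the right and rows downward; lengths in m; the calibration is good to about 2 mm. The wrist camera is an equidistant fisheye: a pixel r from the principal point sees the ray r / f radians off the axis. A picture is of the moment at which its call begins: read the wrist's pose just before it. calibration takes no time and is no camera call.
A pose or a line that the arm cannot do raises robot.PlanningError and nothing moves.
- workorder.close_job(): hands the job in; it is judged then, once.
Trained networks look in the newest picture that a camera, given by its name, has taken for a name from the list of things; names that differ only in an ending like _2 or _b are one class to them, and where a whole thing is asked for, a point or a joint stands for the part that bears it (a point fixed in the world has none). Each returns a list of dicts, best first, with "p" (0 to 1); they miss things now and then, are a little off and sometimes report something else, mostly with a low value. They report only what shows in the picture. A call takes as long as a camera call. They do not tell look-alikes from the thing itself.
- recognise(label, camera): "rect" ([centre column, centre row, width, height] in pixels, round what is visible of it).
Readings, each from a call of its own:
- robot.current_time_s(): time.
- robot.current_joint_positions(): joint angles.
- robot.current_dq(): joint speeds.
- robot.current_joint_torque(): joint torques, N m.
- robot.current_tool_pos(): TCP position.
- robot.current_eef_rot(): TCP orientation.
- robot.current_contact_force(): force on the tool from outside, world axes, zero at the start.
- robot.current_torque(): the same for the moment, N m.
- robot.current_finger_gap(): opening from 0.0 (shut) to 1.0 (fully open).
- robot.current_gripper_force(): force on a finger pad.
Only numpy, scipy, OpenCV 4.12 (cv2) and the standard library are available. Lean on these libraries where they do the work, as an engineer would, in place of code of your own. Each camera call takes 0.05 s, during which the arm holds its last target. There are 200 camera calls.

### The job

Drop the two crumpled paper wads lying on top of the white cool box into the empty open basket beside it, then take the port cap off the cool box. The cap's coarse locking thread may be right- or left-handed and you cannot tell by looking, so try it gently both ways, turn it on the way that it gives until it is free, and lift it straight up. Finish while still holding the cap in the gripper, level and still, with its stem a few centimetres clear above the port; do not put it down, and leave the glove carton, tape spool and specimen jar where they are.

Things in the scene. Friction and masses are not known exactly. Their poses are not given: they have to be found in the camera images.
- case: white specimen cool box, 300 x 300 mm, 85 mm high, fixed to the trolley top; origin at the centre of its underside, z up, x and y along its sides. In the middle of its top is a round port with a steel rim (74 mm across) standing 6 mm proud
- port (a point): centre of the port's rim, 91 mm above the trolley top; the closed cap's disc rests here. Turned the wrong way the cap meets a firm stop after 0.15 to 0.4 rad and stays locked; the right way it turns easily, is unlocked after 0.75 to 1.0 rad and stays free to lift until about 1.7 rad. The right way differs from start to start and cannot be seen
- cap: loose port cap, about 250 g: grey disc 76 mm across, 10 mm thick, carrying a black round grip and, on the disc along the cap's +x, a flat black index ridge. Origin at the centre of the disc's underside, z up. A stem with locking lugs reaches 26 mm below the origin. At the start it is locked (lifts 2 mm at most) with its x axis within 5 degrees of the box's x axis
- grip (a point): centre of the cap's black round grip, 27 mm above the cap's origin; the grip is an upright cylinder 28 mm across and 34 mm high standing on the disc (10 to 44 mm above the cap's origin). Against the stop the fingers slip on it
- wad1_c (a point): centre of a crumpled paper wad, a stiff lumpy ball about 31 to 40 mm across and 36 mm high, 15 g, on top of the cool box (centre 18 mm above the top), on the side of the box's +y
- wad2_c (a point): centre of the second, similar paper wad, on the side of the box's -y
- wad1: the first wad; its origin is the centre of its underside at the start
- wad2: the second wad; its origin is the centre of its underside at the start
- basket: open square plastic basket, 150 x 150 mm outside, 85 mm high, walls 4 mm, empty, fixed to the trolley top, left or right of the cool box; origin at the centre of its underside, z up
- carton: white glove carton, 120 x 130 mm, 65 mm high, on the other side of the cool box; origin at the centre of its underside; to be left alone
- spool: brown tape spool standing on end, 56 mm across, 70 mm high, beyond the basket or the carton; origin at the centre of its underside; to be left alone
- jar: specimen jar, 60 mm across, 75 mm high, on the other side from the spool; origin at the centre of its underside; to be left alone
Mind the look-alikes: they are no part of the job. Leave any pink look-alike of the cap alone. Leave any red look-alike of the wad2 alone.

How it is judged (in metres and radians):
On the way, in this order (a step that is already met when the one before it is completed fails the run):
1. both wads lie in the basket, let go (x of wad1_c in the frame of basket between -0.07 and 0.07 m and y of wad1_c in the frame of basket between -0.07 and 0.07 m and z of each of wad1_c, wad2_c in the frame of basket below 0.08 m and contact force between each of wad1, wad2 and the fingers below 0.1 N and linear speed of each of wad1, wad2 below 0.05 m/s and x of wad2_c in the frame of basket between -0.07 and 0.07 m and y of wad2_c in the frame of basket between -0.07 and 0.07 m), for 0.2 s.
2. the cap has come off: its disc is more than 35 mm above the port's rim (z of cap in the frame of case above 0.126 m), for 0.2 s.
At the end, for the whole second after the job is handed in: Both wads at rest in the basket, below its rim; the fingers hold the cap within 60 mm of the port's axis, disc over 35 mm above the rim, level within 17 degrees, under 30 mm/s, touching nothing else; bystanders moved under 30 mm (all of step 1 and z of cap in the frame of case above 0.126 m and contact force between cap and the fingers above 1 N and angle between cap's own z axis and vertical below 0.3 rad and horizontal distance between cap and port below 0.06 m and linear speed of cap below 0.03 m/s and contact force between cap and case below 0.1 N and contact force between cap and basket below 0.1 N and contact force between cap and carton below 0.1 N and contact force between cap and spool below 0.1 N and contact force between cap and jar below 0.1 N and contact force between cap and wad1 below 0.1 N and contact force between cap and wad2 below 0.1 N and distance of each of carton, spool, jar from where it was at the start of the episode below 0.03 m); the arm keeps its last pose, push and grip.
It fails at once if the glove carton was shifted by more than 30 mm or tipped (distance of carton from where it was at the start of the episode above 0.03 m or angle between carton's own z axis and vertical above 0.4 rad).
It fails at once if the tape spool was shifted by more than 30 mm or tipped (distance of spool from where it was at the start of the episode above 0.03 m or angle between spool's own z axis and vertical above 0.4 rad).
It fails at once if the specimen jar was shifted by more than 30 mm or tipped (distance of jar from where it was at the start of the episode above 0.03 m or angle between jar's own z axis and vertical above 0.4 rad).
It also fails if it takes over 64 s, if anything falls off the work surface, if the arm or the gripper's body presses on something with over 40 N, if the wrist force passes 120 N, or if a joint passes its speed limit or range.

## Working session

There is one attempt and no reset: what is moved stays moved. The work goes in short steps, each a Python script; the robot and the scene stay as the last script left them, time stands still between calls to the robot, and variables do not carry over. Pictures are saved under pics/ and viewed, at most 10 in all, crops included, and the job is handed in when it is done.

```bash
mkdir -p pics; cat > h.py <<'E'
import numpy as np, cv2
from station import robot, fingers, vision, workorder, recognise
def ray(cam,u,v):
    c=vision.calibration(cam);K=np.array(c["mtx"]);T=np.linalg.inv(np.array(c["extrinsics"]))
    d=np.linalg.inv(K)@[u,v,1]; d=T[:3,:3]@[d[0],-d[1],-d[2]]
    return T[:3,3],d
def at_z(cam,u,v,z):
    o,d=ray(cam,u,v); return o+d*(z-o[2])/d[2]
def save(im,n): cv2.imwrite(n,im[:,:,::-1])
E
python3 - <<'E'
from h import *
print({k:np.array(v).round(3).tolist() if not isinstance(v,str) else v for k,v in vision.calibration("top").items()})
Z=dict(port=.091,grip=.12,wad1_c=.103,wad2_c=.103,basket=.085,carton=.065,spool=.07,jar=.075,case=.085)
for cam in("top","scene"):
    im=vision.grab_frame(cam); save(im,f"pics/{cam}.png")
    for n,z in Z.items():
        for r in recognise(n,cam)[:4]:
            print(cam,n,round(r["p"],2),np.round(r["rect"]).tolist(),at_z(cam,*r["rect"][:2],z).round(3).tolist())
print(robot.current_time_s())
E
```

```text
{'mtx': [[384.051, 0.0, 320.371], [0.0, 384.051, 201.774], [0.0, 0.0, 1.0]], 'extrinsics': [[0.001, -1.0, -0.008, 0.013], [0.984, -0.0, 0.18, -0.63], [-0.18, -0.008, 0.984, -0.86], [0.0, 0.0, 0.0, 1.0]]}
top port 0.96 [321.0, 244.0, 143.0, 140.0] [0.526, 0.012, 0.091]
top grip 0.82 [316.0, 144.0, 27.0, 28.0] [0.754, 0.023, 0.12]
top grip 0.77 [322.0, 244.0, 35.0, 33.0] [0.525, 0.01, 0.12]
top grip 0.75 [173.0, 270.0, 94.0, 80.0] [0.468, 0.33, 0.12]
top wad1_c 0.75 [285.0, 258.0, 14.0, 20.0] [0.494, 0.092, 0.103]
top wad2_c 0.71 [360.0, 220.0, 17.0, 20.0] [0.58, -0.076, 0.103]
top wad2_c 0.65 [410.0, 203.0, 15.0, 13.0] [0.618, -0.189, 0.103]
top basket 0.92 [173.0, 272.0, 94.0, 82.0] [0.464, 0.345, 0.085]
top carton 0.91 [478.0, 280.0, 70.0, 62.0] [0.448, -0.345, 0.065]
top spool 0.72 [460.0, 196.0, 34.0, 25.0] [0.641, -0.314, 0.07]
top jar 0.88 [198.0, 195.0, 30.0, 29.0] [0.642, 0.302, 0.075]
top case 0.79 [321.0, 244.0, 137.0, 142.0] [0.527, 0.011, 0.085]
scene port 0.64 [350.0, 206.0, 175.0, 160.0] [0.572, 0.037, 0.091]
scene grip 0.94 [293.0, 285.0, 36.0, 33.0] [0.807, 0.047, 0.12]
scene grip 0.83 [350.0, 185.0, 35.0, 30.0] [0.541, 0.013, 0.12]
scene wad1_c 0.74 [394.0, 191.0, 18.0, 23.0] [0.487, 0.101, 0.103]
scene wad2_c 0.75 [309.0, 185.0, 18.0, 22.0] [0.583, -0.071, 0.103]
scene wad2_c 0.58 [254.0, 196.0, 18.0, 13.0] [0.679, -0.158, 0.103]
scene basket 0.85 [496.0, 251.0, 103.0, 96.0] [0.491, 0.355, 0.085]
scene spool 0.89 [214.0, 174.0, 25.0, 33.0] [0.67, -0.3, 0.07]
scene jar 0.96 [443.0, 310.0, 34.0, 37.0] [0.669, 0.316, 0.075]
scene jar 0.26 [311.0, 183.0, 24.0, 20.0] [0.56, -0.081, 0.075]
scene case 0.74 [350.0, 207.0, 173.0, 158.0] [0.571, 0.037, 0.085]
1.0
```

View pics/top.png

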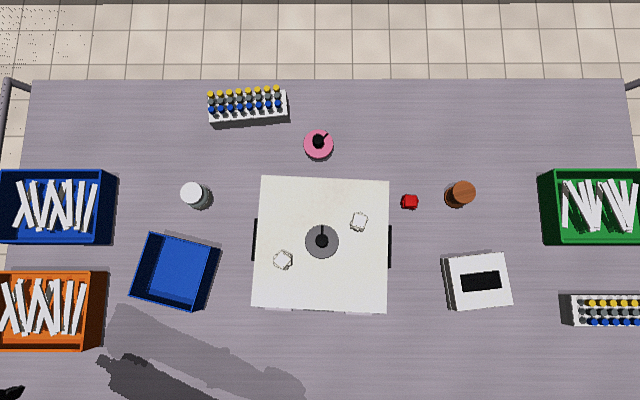

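View pics/scene.png

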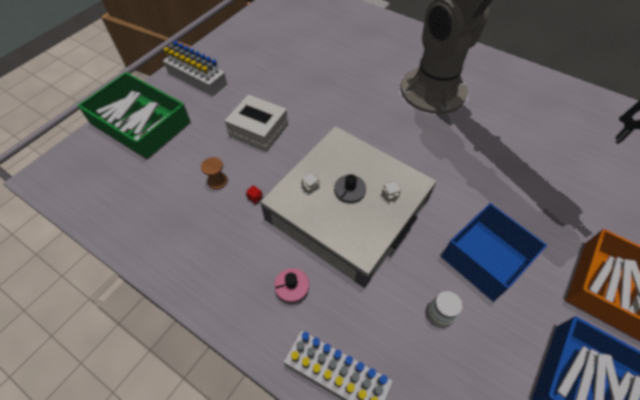

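Candidates (top view):
- Cap: grey disc at (322,241), pink look-alike at (318,144). I choose the grey one on the box.
- Wads: white at (283,260) for wad1 and (359,221) for wad2. The red one at (410,201) on the table is the look-alike.
- Basket: empty blue at (173,272). The filled blue, orange and green bins are not the target.

Next I'll move above the box for a close wrist check.

```bash
cat >> h.py <<'E'
from scipy.spatial.transform import Rotation as Rn
def tool():
    T=np.eye(4);T[:3,:3]=Rn.from_euler("xyz",robot.current_eef_rot(),degrees=True).as_matrix();T[:3,3]=robot.current_tool_pos();return T
def wrist_z(T,u,v,z):
    c=vision.calibration("wrist");K=np.array(c["mtx"]);q=np.array([(u-K[0,2])/K[0,0],(v-K[1,2])/K[1,1]])
    th=np.linalg.norm(q)+1e-12;s=q/th*np.sin(th);M=T@np.array(c["T_tool_cam"])
    d=M[:3,:3]@[s[0],-s[1],-np.cos(th)];o=M[:3,3];return o+d*(z-o[2])/d[2]
def tri(a,b):
    (o1,d1),(o2,d2)=a,b;t=np.linalg.lstsq(np.c_[d1,-d2],o2-o1,rcond=None)[0]
    p,q=o1+d1*t[0],o2+d2*t[1];return (p+q)/2,np.linalg.norm(p-q)
E
python3 - <<'E'
from h import *
for n,a,b in(("wad1",(285,258),(394,191)),("wad2",(360,220),(309,185)),("grip",(322,244),(350,185))):
    p,e=tri(ray("top",*a),ray("scene",*b));print(n,p.round(3),round(e,4))
# basket rim corners in the top picture
for c in((145,232),(220,247),(196,311),(129,297)): print(at_z("top",*c,.085).round(3))
print(robot.current_eef_rot())
robot.move_to([.50,.02,.33],[180,0,-90])
print(robot.current_joint_positions())
T=tool();im=vision.grab_frame("wrist");save(im,"pics/w1.png")
for n,z in(("grip",.118),("wad1_c",.103),("wad2_c",.103),("basket",.085),("cap",.1)):
    for r in recognise(n,"wrist")[:4]: print(n,round(r["p"],2),np.round(r["rect"]).tolist(),wrist_z(T,*r["rect"][:2],z).round(3))
print(robot.current_time_s())
E
```

```text
wad1 [0.493 0.097 0.108] 0.0131
wad2 [ 0.58  -0.075  0.097] 0.0029
grip [0.527 0.008 0.1  ] 0.0023
[0.555 0.415 0.085]
[0.521 0.241 0.085]
[0.38  0.287 0.085]
[0.41  0.438 0.085]
[ 1.79993321e+02 -9.48509145e-04  1.54117899e+02]
[ 41.9653613   19.05882759 -61.74344502  83.37513081  16.72002777
  87.4485634  160.88648951]
grip 0.94 [298.0, 160.0, 68.0, 64.0] [0.532 0.007 0.118]
grip 0.81 [148.0, 162.0, 44.0, 44.0] [0.723 0.003 0.118]
wad1_c 0.92 [336.0, 231.0, 35.0, 37.0] [0.488 0.098 0.103]
wad2_c 0.93 [230.0, 12.0, 26.0, 20.0] [ 0.611 -0.171  0.103]
wad2_c 0.7 [260.0, 93.0, 38.0, 35.0] [ 0.575 -0.07   0.103]
basket 0.87 [350.0, 324.0, 100.0, 59.0] [0.464 0.265 0.085]
basket 0.75 [299.0, 162.0, 62.0, 67.0] [0.533 0.014 0.085]
cap 0.94 [146.0, 164.0, 44.0, 46.0] [0.739 0.009 0.1  ]
cap 0.62 [297.0, 162.0, 66.0, 63.0] [0.534 0.012 0.1  ]
cap 0.25 [308.0, 152.0, 250.0, 242.0] [0.522 0.    0.1  ]
3.7083
```

View pics/w1.png

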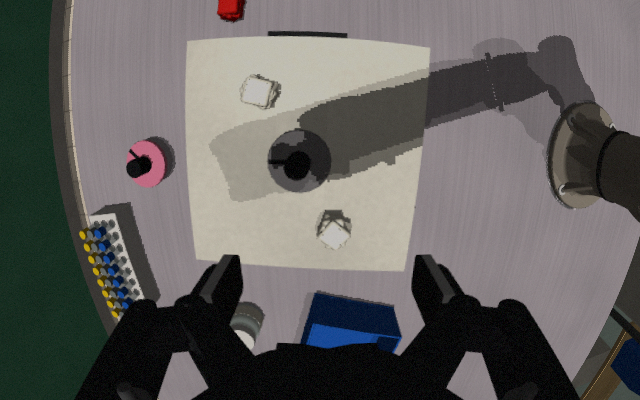

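The close view confirms it: grey cap at (297,163), white wads at (336,231) and (260,93). The red wad (230,8) and pink cap (146,163) are left alone. Next I'll grasp wad1 with the jaws set across the line to the cap.

```bash
cat >> h.py <<'E'
B=np.array([.466,.345]); BY=np.array([.18,.98])
def wad(p,yaw,off):
    o=[180,0,yaw]
    fingers.gripper_to(1.0,30)
    robot.move_to([*p,.21],o); robot.line_to([*p,.105],o,.12)
    fingers.gripper_to(0.0,30); print("gap",robot.current_finger_gap(),"F",robot.current_gripper_force())
    robot.line_to([*p,.22],o,.2); print("gap",robot.current_finger_gap(),"F",robot.current_gripper_force())
    if robot.current_finger_gap()<.2: return False
    d=B+off*BY
    robot.move_to([*d,.22],[180,0,80]); robot.line_to([*d,.085],None,.2)
    fingers.gripper_to(.65); robot.pause(.2); robot.line_to([*d,.22],None,.25)
    return True
E
python3 - <<'E'
from h import *
robot.move_j([-12,18,0,86.6,0,75.6,0])
print(wad((.490,.097),114,.03),robot.current_joint_positions().round(0),robot.current_time_s())
save(vision.grab_frame("top"),"pics/t2.png")
for n in("wad1_c","wad2_c"):
    for r in recognise(n,"top")[:4]: print(n,round(r["p"],2),np.round(r["rect"]).tolist(),at_z("top",*r["rect"][:2],.03).round(3))
E
```

```text
gap 0.5253402718201086 F 29.634730517864227
gap 0.5202157049739371 F 30.60355044901371
True [-36.  25.  -6.  81.   3.  75. -52.] 11.9667
wad1_c 0.56 [171.0, 269.0, 19.0, 20.0] [0.471 0.37  0.03 ]
wad2_c 0.68 [409.0, 202.0, 17.0, 19.0] [ 0.634 -0.204  0.03 ]
wad2_c 0.54 [359.0, 219.0, 11.0, 18.0] [ 0.591 -0.08   0.03 ]
```

Wad1 is in the basket. On to wad2.

```bash
python3 - <<'E'
from h import *
print(wad((.578,-.073),120,-.03),robot.current_joint_positions().round(0),robot.current_time_s())
robot.move_to([.53,.06,.30],[180,0,90])
save(vision.grab_frame("top"),"pics/t3.png")
for n in("wad1_c","wad2_c"):
    for r in recognise(n,"top")[:4]: print(n,round(r["p"],2),np.round(r["rect"]).tolist(),at_z("top",*r["rect"][:2],.03).round(3))
T=tool();im=vision.grab_frame("wrist");save(im,"pics/w3.png")
for n,z in(("grip",.118),):
    for r in recognise(n,"wrist")[:4]: print(n,round(r["p"],2),np.round(r["rect"]).tolist(),wrist_z(T,*r["rect"][:2],z).round(3))
E
```

```text
gap 0.517771874965395 F 29.786035045981407
gap 0.5176381838643761 F 30.583246126770973
True [-31.  20.  -7.  88.   2.  72. -48.] 19.9417
wad1_c 0.78 [170.0, 267.0, 18.0, 18.0] [0.477 0.374 0.03 ]
wad1_c 0.7 [187.0, 195.0, 13.0, 26.0] [0.652 0.344 0.03 ]
wad1_c 0.66 [355.0, 246.0, 78.0, 140.0] [ 0.526 -0.07   0.03 ]
wad1_c 0.36 [193.0, 270.0, 14.0, 12.0] [0.469 0.317 0.03 ]
wad2_c 0.61 [409.0, 203.0, 18.0, 16.0] [ 0.631 -0.204  0.03 ]
wad2_c 0.52 [195.0, 274.0, 14.0, 15.0] [0.46  0.312 0.03 ]
grip 0.82 [498.0, 196.0, 46.0, 51.0] [0.728 0.047 0.118]
grip 0.67 [330.0, 218.0, 62.0, 61.0] [0.532 0.022 0.118]
```

View pics/t3.png

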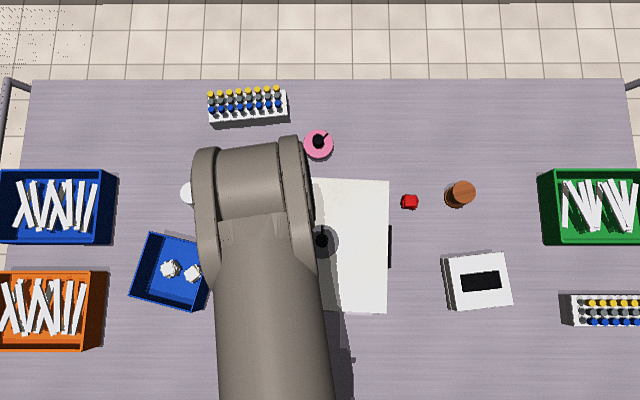

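View pics/w3.png

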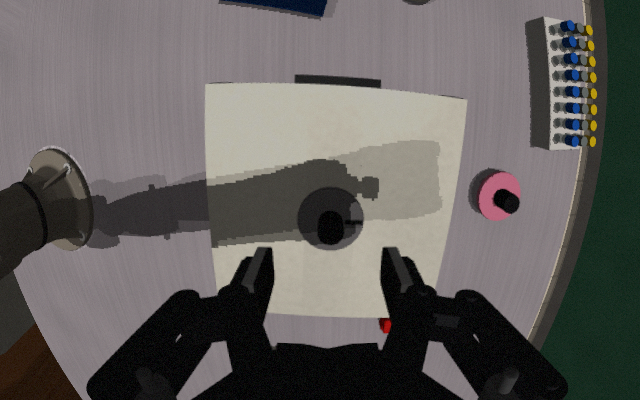

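Both wads are in the basket at (170,268) and (193,273). The grey cap disc is at (330,218) in the wrist view. Next I'll refine its position close up, grip it and try the turn gently.

```bash
python3 - <<'E'
from h import *
print("prev",[wrist_z(tool(),330,218,.1).round(4),wrist_z(tool(),330,226,.135).round(4)])
fingers.gripper_to(1.0,20)
robot.move_to([.531,.012,.20],[180,0,90]); T=tool(); im=vision.grab_frame("wrist"); save(im,"pics/w4.png")
for r in recognise("grip","wrist")[:3]: print(round(r["p"],2),np.round(r["rect"]).tolist(),wrist_z(T,*r["rect"][:2],.1).round(4))
for r in recognise("port","wrist")[:3]: print("port",round(r["p"],2),np.round(r["rect"]).tolist(),wrist_z(T,*r["rect"][:2],.091).round(4))
print(robot.current_time_s())
E
```

```text
prev [array([0.533 , 0.0134, 0.1   ]), array([0.5327, 0.0184, 0.135 ])]
0.94 [330.0, 207.0, 98.0, 96.0] [0.5334 0.0126 0.1   ]
0.75 [545.0, 179.0, 52.0, 60.0] [0.7294 0.0381 0.1   ]
port 0.59 [331.0, 173.0, 353.0, 330.0] [0.5349 0.0373 0.091 ]
22.3417
```

View pics/w4.png

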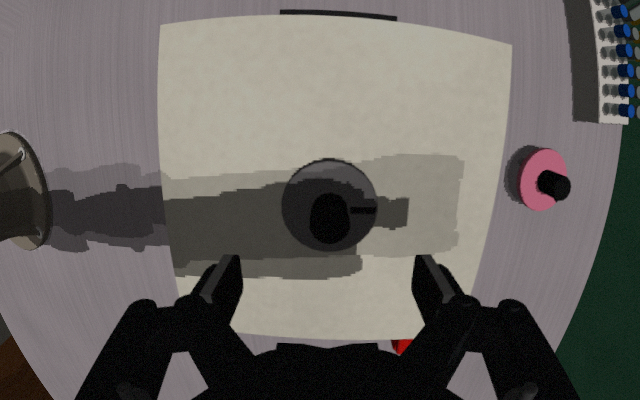

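The disc is centred at (329,205), so the cap is at about (0.533, 0.013). Now I grip it and turn in small steps, watching the moment.

```bash
python3 - <<'E'
from h import *
P=[.533,.013,.122]
robot.line_to([P[0],P[1],.122],None,.12)
fingers.gripper_to(0.0,30); print("gap",robot.current_finger_gap(),robot.current_gripper_force(),robot.current_contact_force().round(1))
t0=robot.current_torque()[2]
def step(y):
    robot.move_to(P,[180,0,y]); robot.pause(.05)
    t=robot.current_torque()[2]-t0; print(y,round(t,3),np.round(robot.current_contact_force(),1),round(robot.current_time_s(),2)); return t
for y in(94,98,102,106,110,114,118):
    t=step(y)
    if abs(t)>.35: break
E
```

```text
gap 0.3198574943814371 29.863884150981903 [-0.4 -1.   3. ]
94 0.132 [-0.8  0.5  4.2] 24.01
98 0.223 [-0.   0.1  5.3] 24.31
102 0.21 [ 0.3 -0.2  5.1] 24.61
106 0.134 [-0.4 -0.8  5.7] 24.91
110 -0.104 [ 0.  -1.8  5.4] 25.21
114 -0.132 [-1.6 -0.8  6.1] 25.51
118 -0.2 [-2.5 -0.   6.3] 25.81
```

```bash
python3 - <<'E'
from h import *
im=vision.grab_frame("wrist"); c=im[150:400,160:500]; c=cv2.convertScaleAbs(c,alpha=1.8,beta=20); save(cv2.resize(c,None,fx=2,fy=2),"pics/w5.png")
E
```

```text
(no output)
```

View pics/w5.png

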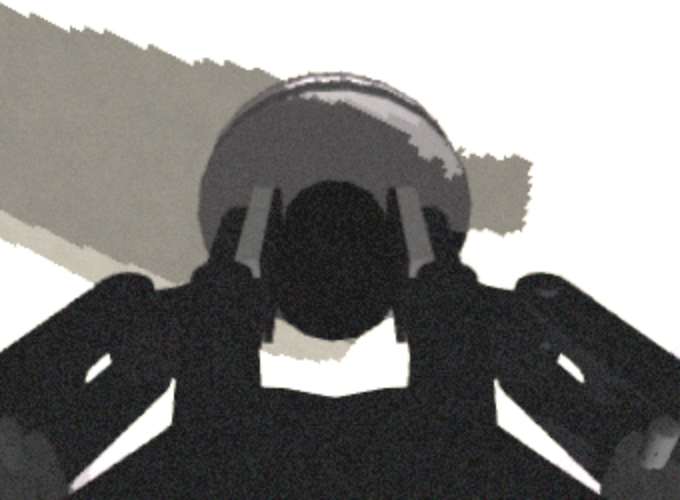

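The ridge is hidden behind the right finger, so it seems to have turned with the jaws, and no steady slip torque shows. I'll carry on this way, then try a gentle lift with a force stop.

```bash
python3 - <<'E'
from h import *
P=[.533,.013,.122]
for y in(130,142,154,163):
    robot.move_to(P,[180,0,y]); robot.pause(.05); print(y,robot.current_torque().round(3),np.round(robot.current_contact_force(),1))
fingers.gripper_to(0.0,45)
s=robot.line_to([.533,.013,.135],None,.03,f_stop=15); print(s,robot.current_tool_pos().round(4),robot.current_contact_force().round(1),robot.current_finger_gap(),robot.current_time_s())
im=vision.grab_frame("wrist"); c=im[150:400,160:500]; c=cv2.convertScaleAbs(c,alpha=1.8,beta=20); save(cv2.resize(c,None,fx=2,fy=2),"pics/w6.png")
E
```

```text
130 [ 0.211  1.124 -0.011] [-5.4  1.5  8.5]
142 [ 0.154  1.661 -0.02 ] [-7.6  0.8 10.6]
154 [-1.26e-01  2.03e+00 -2.00e-03] [-9.4 -0.9 11. ]
163 [-0.383  1.932  0.118] [-8.9 -2.4  9.9]
True [0.5278 0.0119 0.1213] [-0.2  0.3  1.7] 0.31714568145379357 27.6667
```

View pics/w6.png

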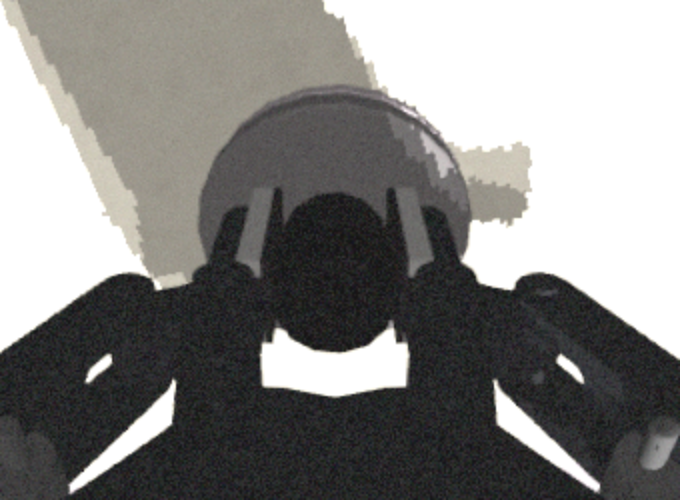

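```bash
python3 - <<'E'
from h import *
p=robot.current_tool_pos()
for dz in(.004,.008,.012):
    s=robot.line_to([p[0],p[1],p[2]+dz],None,.03,f_stop=25); print(dz,s,robot.current_tool_pos().round(4),robot.current_contact_force().round(1),robot.current_gripper_force())
    if s: break
print(robot.current_time_s(), robot.current_eef_rot().round(1))
E
```

```text
0.004 False [0.5266 0.0115 0.1233] [  2.8  -1.2 -11.3] 49.36451196670532
0.008 True [0.5263 0.0114 0.1229] [ 2.6 -0.6 -0.7] 52.37746775150299
28.2 [-179.7   -0.8  163. ]
```

Lift stops at 2 mm with −25 N, so it is still locked: either this was the wrong way or the fingers slipped. I'll release and look at the ridge.

```bash
python3 - <<'E'
from h import *
fingers.gripper_to(1.0,20)
robot.move_to([.531,.012,.20],[180,0,120]); T=tool(); im=vision.grab_frame("wrist")
c=cv2.convertScaleAbs(im[100:300,220:440],alpha=1.8,beta=20); save(cv2.resize(c,None,fx=2.5,fy=2.5),"pics/w7.png")
for r in recognise("grip","wrist")[:3]: print(round(r["p"],2),np.round(r["rect"]).tolist(),wrist_z(T,*r["rect"][:2],.1).round(4))
print(robot.current_time_s(),robot.current_contact_force().round(1))
E
```

```text
0.8 [503.0, 276.0, 55.0, 53.0] [0.7146 0.0357 0.1   ]
0.78 [329.0, 206.0, 96.0, 94.0] [0.5314 0.0135 0.1   ]
29.6 [ 0.9 -1.   0.2]
```

View pics/w7.png

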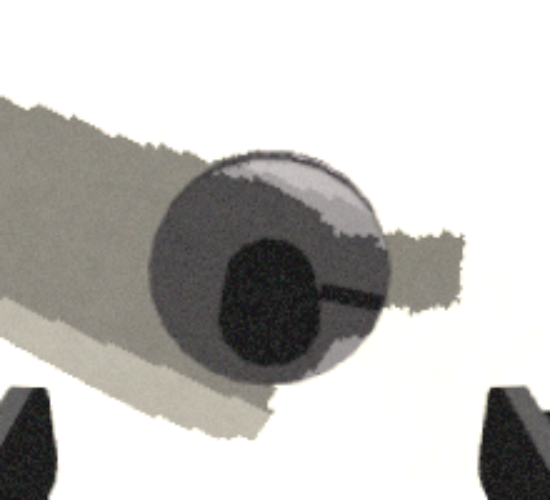

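The ridge end is at (383,302) in the crop, so the cap sits at about +14° against the stop. Plus is the wrong way, so I turn it negative by about 87°.

```bash
python3 - <<'E'
from h import *
P=[.5315,.0128,.124]
robot.move_to([P[0],P[1],.20],[180,0,134]); robot.line_to(P,None,.12)
fingers.gripper_to(0.0,45); print(robot.current_finger_gap(),robot.current_contact_force().round(1))
for y in(112,90,68,47):
    robot.move_to(P,[180,0,y]); robot.pause(.05); print(y,robot.current_torque().round(2),robot.current_contact_force().round(1))
fingers.gripper_to(0.0,60)
p=robot.current_tool_pos()
for dz in(.004,.008,.014):
    s=robot.line_to([p[0],p[1],p[2]+dz],None,.03,f_stop=25); print(dz,s,robot.current_tool_pos().round(4),robot.current_contact_force().round(1))
    if s: break
print(robot.current_time_s())
E
```

```text
0.30918188368303207 [-2.  -1.4  5.3]
112 [-0.16  0.01 -0.06] [ 2.1 -0.6  3.8]
90 [-0.08 -0.3   0.02] [1.8 0.1 5.1]
68 [-0.09 -0.89  0.03] [ 4.4 -1.8  5.3]
47 [-0.23 -1.23  0.07] [ 6.8 -0.5  3.7]
0.004 False [0.5333 0.013  0.1277] [ 5.9  0.6 -3.8]
0.008 False [0.5321 0.0127 0.1319] [ 1.7  0.2 -2.8]
0.014 False [0.5325 0.0125 0.1387] [ 0.3  0.4 -3.3]
34.375
```

```bash
python3 - <<'E'
from h import *
p=robot.current_tool_pos()
robot.line_to([.532,.0127,.186],[180,0,47],.05); robot.pause(.6)
print(robot.current_tool_pos().round(4),robot.current_eef_rot().round(1),robot.current_contact_force().round(1),robot.current_gripper_force(),robot.current_time_s())
im=vision.grab_frame("scene"); save(cv2.resize(im[100:320,250:570],None,fx=2.4,fy=2.4),"pics/s9.png")
E
```

```text
[0.532  0.0127 0.186 ] [-180.    0.   47.] [ 1.1  0.5 -3.1] 59.906673431396484 36.0667
```

View pics/s9.png

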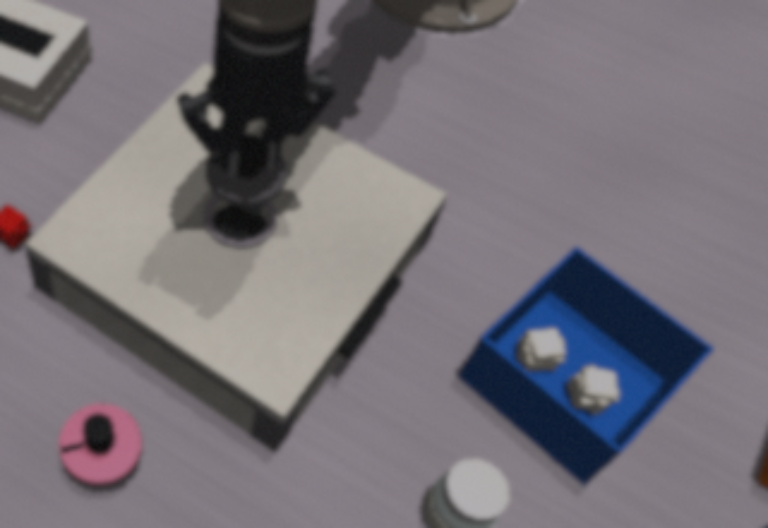

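The cap is held level above the open port at (240,222), and both wads lie in the basket at (543,348) and (595,388). I'm handing it in.

```bash
python3 -c "
from station import workorder
print(workorder.close_job())"
```

```text
the job is handed in; nothing more can be done
None
```

The job is handed in, with no verdict returned: both wads are in the basket, and the cap came off by turning it clockwise seen from above and is held level and still with its stem about 3 cm above the port.

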